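# Set out lacquer pieces for curing

## Robot

A 6-joint arm with a two-finger parallel gripper is mounted at the origin on the work surface. World frame = base frame: x ahead of the robot, y to its left, z up, the work surface at z = 0. Lengths are in m, angles in rad, forces in N, time in s.
With the tool pointing down it reaches from about 0.3 to 1 m from the base axis. Payload 5.1 kg.
Tool frame: the origin (TCP) lies midway between the tips of the shut fingers; the grasp point (between the pads) lies 19 mm behind it; z points along the fingers, y is the line along which they close (so a half turn about z gives the same grasp; the last joint's range is limited). The gripper opens to 95 mm and grips with 3 to 60 N. Pads are 20 mm wide; open, the fingers measure 119 mm over their backs; the gripper's body (75 mm by 180 mm) begins 59 mm behind the grasp point.
Start: joints at [-1.43, 0.124, 1.65, -0, 1.367, -0.083], TCP at [0.144, -0.634, 0.183] pointing down, gripper open.
Joint ranges: [-2.61, 2.61], [-1.02, 2.33], [0.03, 2.71], [-1.35, 4.49], [0.32, 2.68], [-2.91, 2.91]. Speed limits (rad/s): [2.57, 2.57, 3.14, 3.14, 3.14, 3.14].

## Interface

Orientations are given as a 3x3 rotation matrix whose columns are the frame's x, y, z axes.
In Python, from bench import sensors, vision, env, spotter gives the robot as it stands.
- The arm moves only by the tool send_rows, never from a script. Its argument "increments" is a list of rows, each a list of 5 numbers: the opening, from -1 (shut) to 1 (fully open), then the shift along the tool's x, y, z in mm, then the turn about the tool's z in rad. In form: [[gripper, tx, ty, tz, spin], ...]. A call has 1 to 8 rows; each row is the pose to reach, as a shift and turn from the pose commanded when the call began, along the tool's axes at that moment; what a row does not reach only later rows make up. A row lasts 1/10 s, in which the tool goes at most 50 mm and 8.59 degrees, less where a joint would pass 70% of its speed; a pose out of reach is approached as far as the arm can. A call with a gripper value outside its range is refused whole. The fingers move at their own pace and stop on an object; "force" is the grip in N (left out, the last holds). Time passes only in rows, so rows that repeat a pose let the fingers close. It gives the time, the measured TCP pose, the force, the opening and the grip force at its end, in the units of the state.
- sensors.state(): the state, without advancing time (a new reading comes with each control period).
- vision.get_image(name): name is "side" or "top"; returns the picture (480x640x3 uint8, red, green, blue); there is no depth.
- vision.camera_info(name): a dict with "mtx" (3x3 intrinsics, pixels), "world_from_camera" (4x4, takes a point from camera to world coordinates). Camera axes: x right, y down, z forward; pixel columns grow to the right and rows downward; lengths in m; the calibration is good to about 2 mm. A picture is of the moment at which its call begins. camera_info takes no time and is no camera call.
- env.finish_job(): hands the job in; it is judged then, once.
Trained networks look in the newest picture that a camera, given by its name, has taken for a name from the list of things; names that differ only in an ending like _2 or _b are one class to them, and where a whole thing is asked for, a point or a joint stands for the part that bears it (a point fixed in the world has none). Each returns a list of dicts, best first, with "p" (0 to 1); they miss things now and then, are a little off and sometimes report something else, mostly with a low value. They report only what shows in the picture. A call takes as long as a camera call.
- spotter.find_in(camera, name): "pixel" ([column, row] in pixels, amid what is visible of it).
- spotter.trace(camera, name): "pixels" (480x640 bool, what is visible of it) and "pixel" ([column, row] in pixels, amid what is visible of it).
The state is a dict: "time_s": time; "qpos": joint angles; "joint_velocities": joint speeds; "effort": joint torques, N m; "tcp_pos": TCP position; "tool_rot": TCP orientation; "wrist_force": force on the tool from outside, world axes, zero at the start; "moment": the same for the moment, N m; "gripper_width": finger opening in m; "gripper_force": force on a finger pad.
Only numpy, scipy, OpenCV 4.12 (cv2) and the standard library are available. Lean on these libraries where they do the work, as an engineer would, in place of code of your own. Each camera call takes 0.05 s, during which the arm holds its last target. There are 200 camera calls.

## Task

Set the pieces out for curing: stand the open round caddy on the bench halfway between the oblong stand (the one that already carries a small flask) and the empty round stand, put the knobbed lid on the caddy, and set the small cup upright in the middle of the round stand. Put the square box flat on the bench directly in front of the blue dish, that is straight towards the robot's side of the bench, with a gap of about 4 cm between box and dish. Leave the low round case where it is and everything released and at rest.

Things in the scene. Friction and masses are not known exactly. Their poses are not given: they have to be found in the camera images.
- caddy: Loose. Open-topped round tea caddy of brown lacquer, upright: 64 mm across (60 mm at the very foot), 60 mm tall, walls 4 mm, mouth 56 mm wide, pale floor inside. Origin: centre of its underside, z up. About 0.13 kg. To stand on the bench midway on the straight line between the centres of the two stands.
- lid: Loose. Caddy lid of brown lacquer, lying right way up: a plug 44 mm across and 8 mm deep below, a disc 66 mm across and 6 mm thick (8 to 14 mm up), and a round knob 20 mm across and 20 mm tall on top (14 to 34 mm up). Origin: centre of the plug's underside, z up. On the caddy the plug drops into the mouth and the disc rests on the rim, so its origin is 52 mm above the caddy's. About 0.06 kg.
- cup: Loose. Small open cup of brown lacquer, upright: 45 mm tall, 40 mm across at the foot, 54 mm from 12 mm up, widening to 56 mm at the rim, walls 4 mm, pale floor inside. Smaller than the caddy. Origin: centre of its underside, z up. About 0.08 kg.
- box: Loose. Closed square box of brown lacquer, 52 x 52 mm, 40 mm tall, with a pale line round it at 27 mm. Origin: centre of its underside, z up, x and y across its sides. Its turn does not matter at the end. About 0.13 kg.
- case: Loose, not to be moved. Low closed round case of brown lacquer, 50 mm across, 24 mm tall. Origin: centre of its underside.
- flask_stand: Fixed. Oblong wooden stand, 90 x 60 mm and 20 mm thick, with a small brown flask fixed on it (52 mm across, 70 mm high over all). Origin: centre of its underside, z up; x along the 90 mm side. The round stand lies off one of its 90 mm sides, square to it, along its own y or -y, 230 to 250 mm between centres.
- round_stand: Fixed. Empty round wooden stand, 90 mm across, flat top 25 mm high. Origin: centre of its underside, z up.
- dish: Fixed. Small round blue dish with a white middle, 90 mm across, 15 mm high. Origin: centre of its underside; its x axis points straight away from the robot's side of the bench (world x), so in front of it is its -x. With the 40 mm gap the box's centre is 111 mm in front of the dish's centre.

How it is judged:
By the outcome, as a careful person would: the job done as asked, in the order asked, and still so for the second after the job is handed in, with the robot touching nothing.
It also fails if it takes over 104 s, if anything falls off the work surface, if the arm or the gripper's body presses on something with over 40 N, if the wrist force passes 120 N, or if a joint passes its speed limit or range.

## Working session

There is one attempt and no reset: what is moved stays moved. The work goes in short steps, Python scripts to look and compute and a tool call to move; the robot and the scene stay as the last step left them, time stands still between calls to the robot, and variables do not carry over. Pictures are saved under pics/ and viewed, at most 14 in all, crops included, and the job is handed in when it is done.

Besides the shell and the picture viewer there is one more tool, called after "Emit:" in YAML: its name, and indented under it one key for each argument. send_rows: Moves the arm, as the interface text tells. Its arguments: {"type":"object","properties":{"increments":{"type":"array"},"force":{"type":"number"}},"required":["increments"]}

```bash
mkdir -p pics; ls
python3 - <<'E'
from bench import sensors, vision, env, spotter
import cv2,numpy as np
np.set_printoptions(precision=4,suppress=True)
for c in ["side","top"]:
    im=vision.get_image(c); cv2.imwrite(f"pics/{c}0.png",im[:,:,::-1])
    i=vision.camera_info(c); print(c,i["mtx"],i["world_from_camera"])
    for n in ["caddy","lid","cup","box","case","flask_stand","round_stand","dish"]:
        print(n,[(np.round(d["pixel"]).tolist(),round(d["p"],2)) for d in spotter.find_in(c,n)][:3])
s=sensors.state(); print(s["time_s"],s["tcp_pos"],s["tool_rot"],s["gripper_width"])
E
```

```text
pics
side [[454.5667   0.     314.8261]
 [  0.     454.5667 231.3677]
 [  0.       0.       1.    ]] [[ 0.9213 -0.2659  0.2838  0.2895]
 [-0.3887 -0.6497  0.6533 -0.6663]
 [ 0.0107 -0.7122 -0.7019  0.7418]
 [ 0.      0.      0.      1.    ]]
caddy [([302.0, 323.0], 0.57)]
lid [([249.0, 217.0], 0.87)]
cup [([235.0, 188.0], 0.59)]
box [([290.0, 282.0], 0.83)]
case [([260.0, 247.0], 0.66)]
flask_stand [([320.0, 198.0], 0.66)]
round_stand [([377.0, 261.0], 0.69)]
dish [([283.0, 150.0], 0.75)]
top [[496.1801   0.     319.6661]
 [  0.     496.1801 243.5089]
 [  0.       0.       1.    ]] [[-0.0062 -0.9982  0.0599  0.4805]
 [-1.      0.0058 -0.0066  0.0097]
 [ 0.0062 -0.06   -0.9982  1.162 ]
 [ 0.      0.      0.      1.    ]]
caddy [([422.0, 281.0], 0.59)]
lid [([269.0, 281.0], 0.92)]
cup [([228.0, 283.0], 0.6), ([369.0, 189.0], 0.37)]
box [([366.0, 273.0], 0.64)]
case [([316.0, 285.0], 0.92)]
flask_stand [([271.0, 203.0], 0.64)]
round_stand [([371.0, 187.0], 0.61)]
dish [([178.0, 209.0], 0.67)]
0.9 [ 0.1442 -0.6338  0.1835] [[ 0.9751  0.2219  0.    ]
 [ 0.2219 -0.9751 -0.    ]
 [ 0.      0.     -1.    ]] 0.09495420503692721
```

View pics/side0.png

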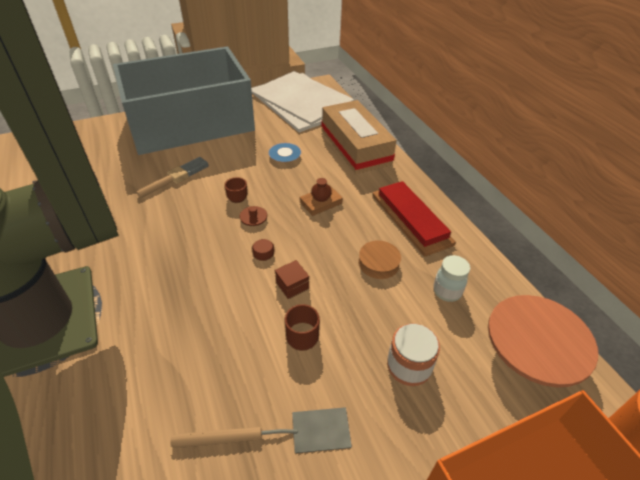

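View pics/top0.png

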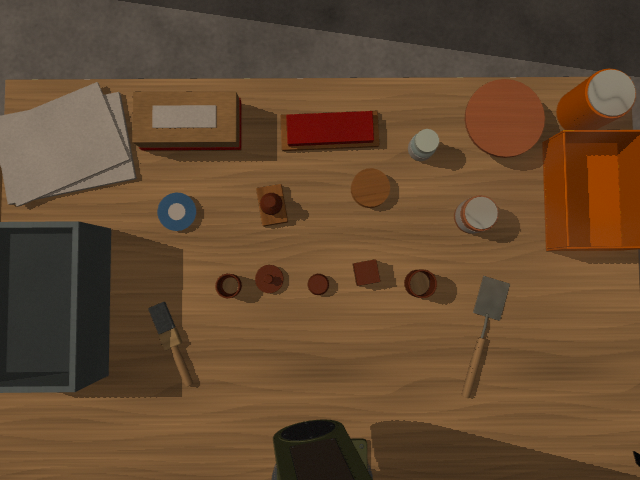

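The top view shows, left to right, cup (229,286), lid (270,279), case (318,284), box (367,273) and caddy (420,284). The stands are at (271,203) and (371,187), and the dish at (178,210). The detections match the picture. Next I'll fit model silhouettes to the traced masks.

```bash
cat > h.py <<'E'
from bench import sensors, vision, env, spotter
import cv2,numpy as np
from scipy.optimize import minimize
np.set_printoptions(precision=4,suppress=True)
t=np.linspace(0,2*np.pi,40,endpoint=False)
def cyl(*rz): return np.vstack([np.c_[r*np.cos(t),r*np.sin(t),0*t+z] for r,z in rz])/1e3
def bx(a,b,z0,z1): return np.array([[x,y,z] for x in(-a,a) for y in(-b,b) for z in(z0,z1)])/1e3
# lists of convex parts
M={"caddy":[cyl((30,0),(32,3),(32,60))],"lid":[cyl((22,0),(22,8)),cyl((33,8),(33,14)),cyl((10,14),(10,34))],
"cup":[cyl((20,0),(27,12),(28,45))],"box":[bx(26,26,0,40)],"case":[cyl((25,0),(25,24))],
"flask_stand":[bx(45,30,0,20),cyl((18,20),(26,32),(26,50)),cyl((10,50),(10,70))],"round_stand":[cyl((45,0),(45,25))],"dish":[cyl((30,0),(45,15))]}
S=4
def sil(parts,p,yaw,z,I):
    c,s=np.cos(yaw),np.sin(yaw);R=np.array([[c,-s,0],[s,c,0],[0,0,1]])
    m=np.zeros((480*S//2,640*S//2),np.uint8);T=np.linalg.inv(I["world_from_camera"])
    for P in parts:
        W=P@R.T+[p[0],p[1],z];C=W@T[:3,:3].T+T[:3,3];u=C@np.array(I["mtx"]).T;u=u[:,:2]/u[:,2:]
        cv2.fillConvexPoly(m,cv2.convexHull(np.round((u+.5)*S/2*16-8).astype(np.int32)),1,cv2.LINE_8,4)
    return m>0
def fit(name,guess,yaw=None,z=0,cams=("side","top"),near=None):
    obs=[]
    for c in cams:
        vision_img=spotter.trace(c,name)
        if not vision_img: print("no",c,name);continue
        m=vision_img[0]["pixels"];obs.append((c,vision.camera_info(c),cv2.resize(m.astype(np.uint8),None,fx=S/2,fy=S/2,interpolation=0)>0))
    def run(o,g):
        def cost(v):
            e=0
            for c,I,m in o:
                a=sil(M[name],v[:2],v[2]*10 if len(v)>2 else 0,z,I)
                e+=1-(a&m).sum()/max((a|m).sum(),1)
                if not (a&m).any(): e+=1
            return e/len(o)
        g=np.array(g);n=len(g);sx=np.vstack([g]+[g+np.eye(n)[i]*.012 for i in range(n)])
        r=minimize(cost,g,method="Nelder-Mead",options=dict(initial_simplex=sx,xatol=2e-4,fatol=1e-4));return r
    best=min((run(obs,list(guess)+([y/10] if y is not None else [])) for y in (yaw if yaw is not None else [None])),key=lambda r:r.fun)
    out=best.x.copy()
    if len(out)>2: out[2]*=10
    each=[(o[0],np.round(run([o],best.x).x[:2],4)) for o in obs]
    print(name,out,"cost",round(best.fun,3),each);return out
def ray(c,px,z):
    I=vision.camera_info(c);W=np.array(I["world_from_camera"]);d=W[:3,:3]@np.linalg.solve(I["mtx"],[*px,1]);o=W[:3,3];return (o+d*(z-o[2])/d[2])[:2]
E
python3 - <<'E'
from h import *
for n,px,z,y in [("caddy",(422,281),.03,None),("lid",(269,281),.012,None),("cup",(229,286),.02,None),("box",(367,273),.02,[0,.4,.8,1.2]),("case",(318,284),.012,None),("flask_stand",(271,203),.02,[1.2,1.6,2]),("round_stand",(371,187),.02,None),("dish",(178,210),.01,None)]:
    fit(n,ray("top",px,z),y)
E
```

```text
caddy [ 0.4575 -0.2248] cost 0.038 [('side', array([ 0.4575, -0.2256])), ('top', array([ 0.4574, -0.2245]))]
lid [0.4688 0.12  ] cost 0.059 [('side', array([0.4695, 0.1202])), ('top', array([0.4686, 0.1199]))]
cup [0.4552 0.2098] cost 0.077 [('side', array([0.4544, 0.2084])), ('top', array([0.4552, 0.2099]))]
box [ 0.483  -0.1036  1.7468] cost 0.055 [('side', array([ 0.4831, -0.1046])), ('top', array([ 0.4828, -0.1032]))]
case [0.457  0.0076] cost 0.106 [('side', array([0.457 , 0.0076])), ('top', array([0.457 , 0.0076]))]
flask_stand [0.6411 0.1142 3.3099] cost 0.128 [('side', array([0.6428, 0.1113])), ('top', array([0.6389, 0.1139]))]
round_stand [ 0.6796 -0.1162] cost 0.061 [('side', array([ 0.6802, -0.1168])), ('top', array([ 0.6795, -0.1163]))]
dish [0.6271 0.3341] cost 0.069 [('side', array([0.6273, 0.3343])), ('top', array([0.6263, 0.3346]))]
```

Run:
```python
from h import *
o=[]
for c,(x,y) in [("side",(320,198)),("top",(271,203))]:
    im=cv2.imread(f"pics/{c}0.png");im=cv2.resize(im,None,fx=8,fy=8,interpolation=2)
    T=np.linalg.inv(vision.camera_info(c)["world_from_camera"])
    for P in M["flask_stand"][:1]:
        for z in (0,1):
            a=.167;R=np.array([[np.cos(a),-np.sin(a)],[np.sin(a),np.cos(a)]])
            Q=np.array([[-45,-30],[45,-30],[45,30],[-45,30]])/1e3@R.T+[.6411,.1142]
            C=np.c_[Q,np.full(4,z*.02)]@T[:3,:3].T+T[:3,3];u=C@np.array(vision.camera_info(c)["mtx"]).T;u=(u[:,:2]/u[:,2:]+.5)*8
            cv2.polylines(im,[u.astype(int)],True,(0,255,0),1)
    o.append(im[8*(y-32):8*(y+32),8*x-200:8*x+200])
cv2.imwrite("pics/fs.png",np.hstack(o))
```

```text
(no output)
```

View pics/fs.png

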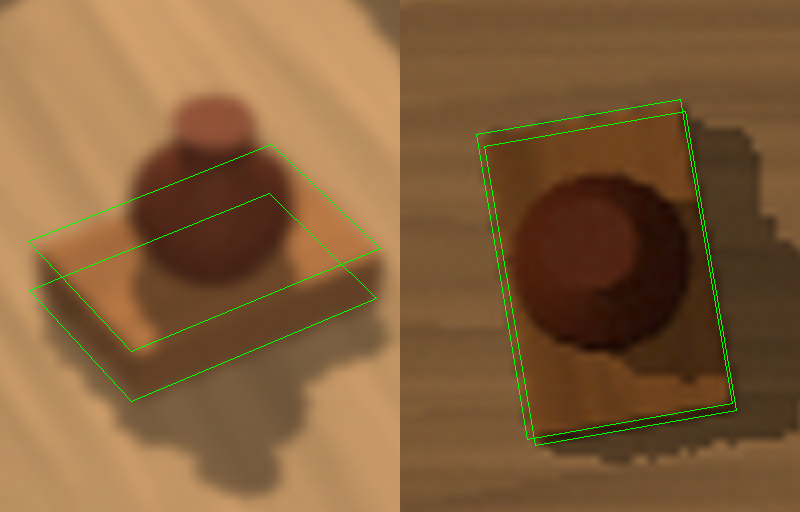

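Emit:
send_rows:
  increments:
    - [1,0,0,0,-0.15]
    - [1,0,0,0,-0.3]
    - [1,0,0,0,-0.45]
    - [1,0,0,0,-0.6]
    - [1,0,0,0,-0.75]
    - [1,0,0,0,-0.9]
    - [1,0,0,0,-1.05]
    - [1,0,0,0,-1.2]
  force: 15

```text
time_s: 2.5
tcp_pos: [0.1443, -0.6338, 0.1835]
tool_rot: [[0.14, 0.99, 0.0], [0.99, -0.14, 0.0], [0.0, 0.0, -1.0]]
wrist_force: [-0.8, -0.3, -0.0]
gripper_width: 0.0951
gripper_force: 0.0
```

The overlay fits to about 1 px, so the flask stand is at (0.641,0.113) with its 90 mm side roughly along x. The midpoint for the caddy is therefore about (0.660,-0.0015).

Emit:
send_rows:
  increments:
    - [1,43,24,0,-0.05]
    - [1,85,47,0,-0.1]
    - [1,128,71,0,-0.147]
    - [1,170,94,0,-0.147]
    - [1,213,118,0,-0.147]
    - [1,255,142,0,-0.147]
    - [1,298,165,0,-0.147]
    - [1,340,189,0,-0.147]

```text
time_s: 3.3
tcp_pos: [0.3819, -0.3234, 0.1838]
tool_rot: [[0.0, 1.0, 0.001], [1.0, -0.0, -0.001], [-0.001, 0.001, -1.0]]
wrist_force: [0.4, -0.9, -1.1]
gripper_width: 0.0954
gripper_force: 0.0
```

Emit:
send_rows:
  increments:
    - [1,33,25,0,0]
    - [1,67,51,0,0]
    - [1,100,76.5,0,0]
    - [1,100,76.5,0,0]
    - [1,100,76.5,40,0]
    - [1,100,76.5,80,0]
    - [1,100,76.5,80,0]
    - [1,100,76.5,80,0]

```text
time_s: 4.1
tcp_pos: [0.4569, -0.2254, 0.1035]
tool_rot: [[0.001, 1.0, -0.001], [1.0, -0.001, 0.001], [0.001, -0.001, -1.0]]
wrist_force: [0.1, 0.2, 1.1]
gripper_width: 0.0949
gripper_force: 0.0
```

Emit:
send_rows:
  increments:
    - [1,0.5,0.5,40,0]
    - [1,0.5,0.5,70,0]
    - [1,0.5,0.5,82,0]
    - [1,0.5,0.5,82,0]
    - [-0.1,0.5,0.5,82,0]
    - [-0.1,0.5,0.5,82,0]
    - [-0.1,0.5,0.5,82,0]
    - [-0.1,0.5,0.5,82,0]
  force: 15

```text
time_s: 4.9
tcp_pos: [0.4587, -0.2251, 0.0226]
tool_rot: [[-0.0, 1.0, 0.002], [1.0, 0.0, -0.001], [-0.001, 0.002, -1.0]]
wrist_force: [-0.6, -0.3, 0.9]
gripper_width: 0.0684
gripper_force: 0.6
```

Emit:
send_rows:
  increments:
    - [-0.1,0,0,0,0]
    - [-0.1,0,0,0,0]
    - [-0.1,0,0,0,0]
    - [-0.1,0,0,0,0]
    - [-0.1,0,0,0,0]

```text
time_s: 5.4
tcp_pos: [0.4581, -0.2249, 0.0223]
tool_rot: [[-0.0, 1.0, -0.0], [1.0, 0.0, -0.0], [-0.0, -0.0, -1.0]]
wrist_force: [-2.5, 0.8, 6.1]
gripper_width: 0.0637
gripper_force: 15.0
```

Emit:
send_rows:
  increments:
    - [-0.1,0,0,-20,0]
    - [-0.1,0,0,-50,0]
    - [-0.1,0,0,-90,0]
    - [-0.1,25,22,-90,0]
    - [-0.1,55,50,-90,0]
    - [-0.1,85,77,-90,0]
    - [-0.1,115,104,-90,0]
    - [-0.1,145,131,-90,0]

```text
time_s: 6.2
tcp_pos: [0.5895, -0.0781, 0.1106]
tool_rot: [[0.0, 1.0, -0.001], [1.0, -0.0, 0.0], [0.0, -0.001, -1.0]]
wrist_force: [-0.1, 0.1, -0.5]
gripper_width: 0.064
gripper_force: 15.0
```

Emit:
send_rows:
  increments:
    - [-0.1,26,24,0,0]
    - [-0.1,52,47,0,0]
    - [-0.1,70,64,0,0]
    - [-0.1,78,71,0,0]
    - [-0.1,78,71,0,0]
    - [-0.1,78,71,30,0]
    - [-0.1,78,71,60,0]
    - [-0.1,78,71,60,0]

```text
time_s: 7.0
tcp_pos: [0.6548, -0.0025, 0.0457]
tool_rot: [[0.001, 1.0, -0.011], [1.0, -0.001, 0.001], [0.001, -0.011, -1.0]]
wrist_force: [-0.0, -0.2, -2.3]
gripper_width: 0.0638
gripper_force: 15.0
```

Emit:
send_rows:
  increments:
    - [-0.1,0,0,0,0]
    - [-0.1,0,0,0,0]
    - [-0.1,0,0,0,0]

```text
time_s: 7.3
tcp_pos: [0.6615, -0.0021, 0.054]
tool_rot: [[0.0, 1.0, 0.004], [1.0, -0.0, -0.0], [-0.0, 0.004, -1.0]]
wrist_force: [0.6, -0.1, -0.9]
gripper_width: 0.0638
gripper_force: 15.0
```

Emit:
send_rows:
  increments:
    - [-0.1,0,0,5,0]
    - [-0.1,0,0,10,0]
    - [-0.1,0,0,15,0]
    - [-0.1,0,0,20,0]
    - [-0.1,0,0,24,0]
    - [-0.1,0,0,26,0]
    - [-0.1,0,0,26,0]
    - [-0.1,0,0,26,0]

```text
time_s: 8.1
tcp_pos: [0.6601, -0.0016, 0.0255]
tool_rot: [[-0.0, 1.0, 0.0], [1.0, 0.0, 0.0], [0.0, 0.0, -1.0]]
wrist_force: [-0.1, 0.1, -0.8]
gripper_width: 0.0641
gripper_force: 15.0
```

Emit:
send_rows:
  increments:
    - [-0.1,0,0,1,0]
    - [-0.1,0,0,2,0]
    - [-0.1,0,0,3,0]
    - [-0.1,0,0,3.5,0]
    - [-0.1,0,0,3.5,0]
    - [-0.1,0,0,3.5,0]

```text
time_s: 8.7
tcp_pos: [0.6601, -0.0016, 0.0224]
tool_rot: [[0.0, 1.0, 0.0], [1.0, -0.0, 0.0], [0.0, 0.0, -1.0]]
wrist_force: [-0.8, 0.8, 1.2]
gripper_width: 0.0639
gripper_force: 15.0
```

Contact. Release and rise.

Emit:
send_rows:
  increments:
    - [1,0,0,0,0]
    - [1,0,0,0,0]
    - [1,0,0,0,0]
    - [1,0,0,0,0]
    - [1,0,0,0,0]
    - [1,0,0,-30,0]
    - [1,0,0,-65,0]
    - [1,0,0,-100,0]

```text
time_s: 9.5
tcp_pos: [0.6595, -0.0016, 0.1225]
tool_rot: [[0.0, 1.0, -0.001], [1.0, -0.0, 0.0], [0.0, -0.001, -1.0]]
wrist_force: [1.3, -0.2, -0.9]
gripper_width: 0.0951
gripper_force: 0.0
```

Emit:
send_rows:
  increments:
    - [1,24,-38,0,0]
    - [1,49,-76,0,0]
    - [1,73,-115,0,0]
    - [1,98,-153,0,0]
    - [1,121.5,-191.5,0,0]
    - [1,121.5,-191.5,0,0]
    - [1,121.5,-191.5,40,0]
    - [1,121.5,-191.5,60,0]

```text
time_s: 10.3
tcp_pos: [0.468, 0.1198, 0.0606]
tool_rot: [[-0.001, 1.0, -0.0], [1.0, 0.001, -0.0], [-0.0, -0.0, -1.0]]
wrist_force: [-0.0, -0.3, -0.5]
gripper_width: 0.0952
gripper_force: 0.0
```

Run:
```python
from h import *
for c in ("top","side"): im=vision.get_image(c); cv2.imwrite(f"pics/{c}1.png",im[:,:,::-1])
fit("caddy",(.66,-.0016)); print(sensors.state()["tcp_pos"])
```

```text
caddy [ 0.6601 -0.0016] cost 0.045 [('side', array([ 0.6594, -0.0041])), ('top', array([ 0.6598, -0.0014]))]
[0.4691 0.1197 0.0623]
```

Caddy good. Now down on the lid's knob, to TCP z ≈ 0.017.

Emit:
send_rows:
  increments:
    - [1,0,0,15,0]
    - [1,0,0,30,0]
    - [1,0,0,42,0]
    - [1,0,0,45,0]
    - [1,0,0,45,0]
    - [-0.9,0,0,45,0]
    - [-0.9,0,0,45,0]
    - [-0.9,0,0,45,0]
  force: 12

```text
time_s: 11.3
tcp_pos: [0.4691, 0.12, 0.0176]
tool_rot: [[-0.0, 1.0, 0.001], [1.0, 0.0, 0.0], [0.0, 0.001, -1.0]]
wrist_force: [-0.7, -0.3, -0.2]
gripper_width: 0.0764
gripper_force: 0.0
```

Emit:
send_rows:
  increments:
    - [-0.9,0,0,0,0]
    - [-0.9,0,0,0,0]
    - [-0.9,0,0,0,0]
    - [-0.9,0,0,0,0]
    - [-0.9,0,0,0,0]
    - [-0.9,0,0,0,0]
    - [-0.9,0,0,0,0]
    - [-0.9,0,0,0,0]

```text
time_s: 12.1
tcp_pos: [0.4685, 0.1199, 0.0169]
tool_rot: [[-0.0, 1.0, -0.0], [1.0, 0.0, -0.0], [-0.0, -0.0, -1.0]]
wrist_force: [0.5, -0.5, 0.4]
gripper_width: 0.0126
gripper_force: 0.0
```

Run:
```python
from h import *
a=vision.get_image("side")[150:300,190:330]; b=vision.get_image("top")[220:340,200:340]
cv2.imwrite("pics/lid.png",np.hstack([cv2.resize(a,(400,430)),cv2.resize(b,(400,430))])[:,:,::-1])
print(sensors.state()["gripper_width"],sensors.state()["gripper_force"])
```

```text
0.006815280515672824 0.0
```

View pics/lid.png

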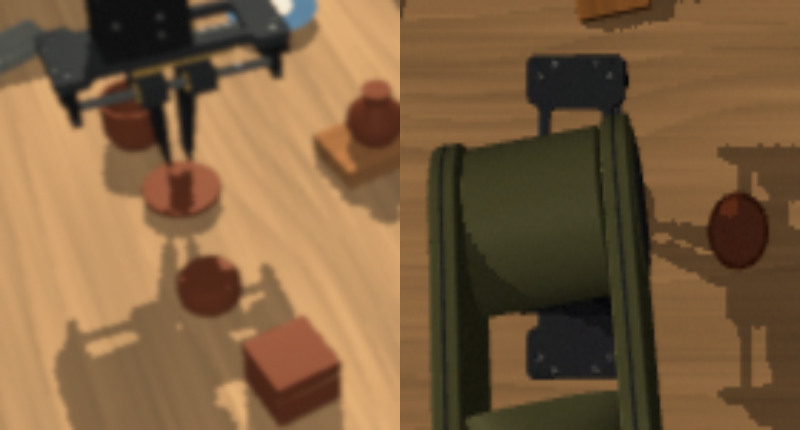

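Run:
```python
from h import *
I=vision.camera_info("side");T=np.linalg.inv(I["world_from_camera"])
for p in [(.4688,.12,.017),(.4688,.12,.034),(.4688,.12,.014)]:
    u=I["mtx"]@(T[:3,:3]@p+T[:3,3]);u=u[:2]/u[2];print(p,u,(u-[190,150])*[400/140,430/150])
im=vision.get_image("side");fit("lid",(.4688,.12),cams=("side",))
c=im[185:235,220:280];cv2.imwrite("pics/lid2.png",cv2.resize(c,(720,600),interpolation=2)[:,:,::-1])
s=sensors.state();print(s["tcp_pos"],s["gripper_width"])
```

```text
(0.4688, 0.12, 0.017) [252.03  213.413] [177.2285 181.784 ]
(0.4688, 0.12, 0.034) [251.4021 208.026 ] [175.4345 166.3412]
(0.4688, 0.12, 0.014) [252.1393 214.3513] [177.5409 184.4737]
lid [0.4698 0.1183] cost 0.066 [('side', array([0.4698, 0.1183]))]
[0.4685 0.1199 0.017 ] 0.005431358518031394
```

View pics/lid2.png

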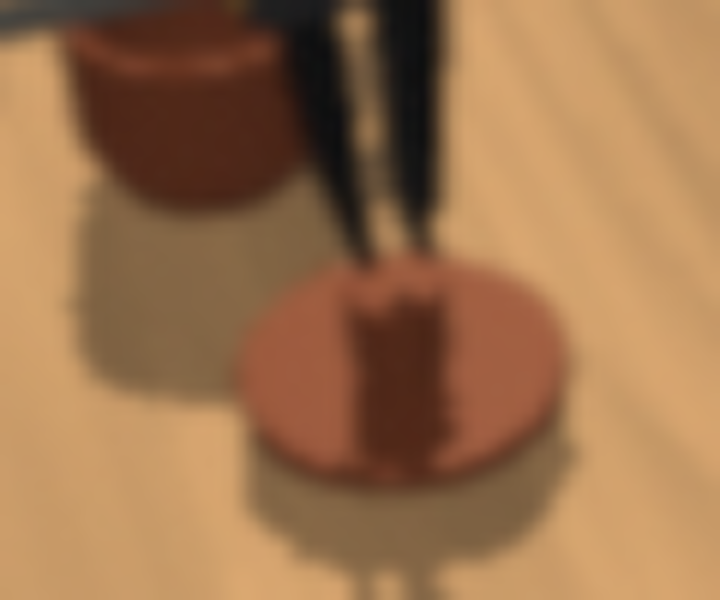

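Emit:
send_rows:
  increments:
    - [-1,0,0,-30,0]
    - [-1,0,0,-70,0]
    - [-1,0,0,-100,0]
    - [-1,0,0,-100,0]
    - [-1,0,0,-100,0]
    - [-1,0,0,-100,0]

```text
time_s: 12.9
tcp_pos: [0.4674, 0.1197, 0.1154]
tool_rot: [[0.0, 1.0, -0.002], [1.0, -0.0, -0.0], [-0.0, -0.002, -1.0]]
wrist_force: [0.3, -1.0, 0.2]
gripper_width: 0.0003
gripper_force: 0.0
```

Run:
```python
from h import *
I=vision.camera_info("side");T=np.linalg.inv(I["world_from_camera"])
im=vision.get_image("side")[:,:,::-1].copy();p=sensors.state()["tcp_pos"];print(p)
fit("lid",(.4688,.12),cams=("side",))
c=cv2.resize(im[140:240,200:300],(600,600),interpolation=2)
for q in (p,(.4688,.12,.034)):
    u=I["mtx"]@(T[:3,:3]@q+T[:3,3]);u=u[:2]/u[2];cv2.circle(c,tuple(((u+.5-[200,140])*6).astype(int)),3,(0,255,0),-1)
cv2.imwrite("pics/lid3.png",c)
```

```text
[0.4672 0.1197 0.1151]
lid [0.4697 0.1178] cost 0.07 [('side', array([0.4697, 0.118 ]))]
```

View pics/lid3.png

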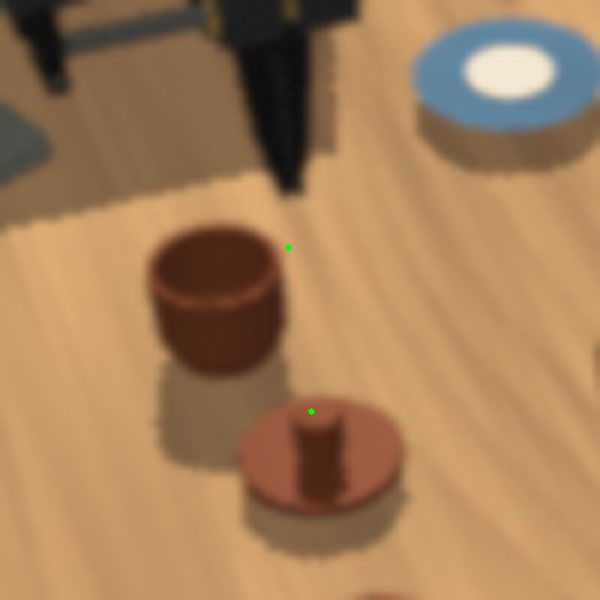

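The side view shows the shut tips at crop (290,195), but the TCP projects to (288,247). The real tips are therefore about 25 mm higher than the reported TCP, and they closed above the knob at (311,411). I'll grasp lower, watching the force.

Emit:
send_rows:
  increments:
    - [1,0,0,0,0]
    - [1,0,0,0,0]
    - [1,0,0,20,0]
    - [1,0,0,50,0]
    - [1,0,0,80,0]
    - [1,0,0,95,0]
    - [1,0,0,100,0]
    - [1,0,0,104,0]

```text
time_s: 13.8
tcp_pos: [0.4685, 0.1199, 0.0127]
tool_rot: [[0.0, 1.0, -0.0], [1.0, -0.0, -0.0], [-0.0, -0.0, -1.0]]
wrist_force: [-0.5, 0.5, 0.5]
gripper_width: 0.0589
gripper_force: 0.0
```

Emit:
send_rows:
  increments:
    - [1,0,0,2,0]
    - [1,0,0,5,0]
    - [1,0,0,7,0]
    - [1,0,0,9,0]
    - [1,0,0,9,0]

```text
time_s: 14.3
tcp_pos: [0.4684, 0.1199, 0.0039]
tool_rot: [[0.0, 1.0, -0.0], [1.0, -0.0, 0.0], [0.0, -0.0, -1.0]]
wrist_force: [-0.2, -0.3, -0.3]
gripper_width: 0.0941
gripper_force: 0.0
```

Emit:
send_rows:
  increments:
    - [1,0,0,3,0]
    - [1,0,0,6,0]
    - [1,0,0,8,0]
    - [1,0,0,8,0]
    - [-0.8,0,0,8,0]
    - [-0.8,0,0,8,0]
    - [-0.8,0,0,8,0]
    - [-0.8,0,0,8,0]
  force: 12

```text
time_s: 15.1
tcp_pos: [0.4686, 0.1199, -0.0039]
tool_rot: [[-0.0, 1.0, 0.0], [1.0, 0.0, 0.0], [0.0, 0.0, -1.0]]
wrist_force: [-0.2, -0.3, -0.3]
gripper_width: 0.0686
gripper_force: 0.0
```

Emit:
send_rows:
  increments:
    - [-0.8,0,0,0,0]
    - [-0.8,0,0,0,0]
    - [-0.8,0,0,0,0]
    - [-0.8,0,0,0,0]
    - [-0.8,0,0,0,0]
    - [-0.8,0,0,0,0]
    - [-0.8,0,0,0,0]
    - [-0.8,0,0,0,0]

```text
time_s: 15.9
tcp_pos: [0.4686, 0.1199, -0.004]
tool_rot: [[-0.0, 1.0, 0.0], [1.0, 0.0, 0.0], [0.0, 0.0, -1.0]]
wrist_force: [1.1, 0.4, 0.6]
gripper_width: 0.0192
gripper_force: 12.0
```

Emit:
send_rows:
  increments:
    - [-0.8,0,0,-10,0]
    - [-0.8,0,0,-40,0]
    - [-0.8,0,0,-80,0]
    - [-0.8,0,0,-110,0]
    - [-0.8,-20,32,-110,0]
    - [-0.8,-42,66,-110,0]
    - [-0.8,-64,101,-110,0]
    - [-0.8,-86,136,-110,0]

```text
time_s: 16.7
tcp_pos: [0.6058, 0.033, 0.1069]
tool_rot: [[-0.0, 1.0, 0.001], [1.0, 0.0, 0.0], [0.0, 0.001, -1.0]]
wrist_force: [-0.3, -0.9, -0.5]
gripper_width: 0.0191
gripper_force: 12.0
```

Emit:
send_rows:
  increments:
    - [-0.8,-18,28,0,0]
    - [-0.8,-30,47,0,0]
    - [-0.8,-35.5,55.5,0,0]
    - [-0.8,-35.5,55.5,0,0]
    - [-0.8,-35.5,55.5,0,0]
    - [-0.8,-35.5,55.5,15,0]
    - [-0.8,-35.5,55.5,30,0]
    - [-0.8,-35.5,55.5,40,0]

```text
time_s: 17.5
tcp_pos: [0.658, -0.0009, 0.0631]
tool_rot: [[-0.001, 1.0, -0.004], [1.0, 0.001, 0.0], [0.0, -0.004, -1.0]]
wrist_force: [-0.0, 0.5, -0.6]
gripper_width: 0.0197
gripper_force: 12.0
```

Emit:
send_rows:
  increments:
    - [-0.8,0,0,0,0]
    - [-0.8,0,0,0,0]
    - [-0.8,0,0,0,0]

```text
time_s: 17.8
tcp_pos: [0.6604, -0.0016, 0.0665]
tool_rot: [[-0.0, 1.0, 0.001], [1.0, 0.0, -0.0], [-0.0, 0.001, -1.0]]
wrist_force: [-0.4, -0.8, -0.4]
gripper_width: 0.0197
gripper_force: 12.0
```

Run:
```python
from h import *
im=vision.get_image("side");s=sensors.state();print(s["tcp_pos"],s["gripper_width"])
fit("lid",(.66,-.0016),z=s["tcp_pos"][2]+.004,cams=("side",))
cv2.imwrite("pics/over.png",cv2.resize(im[170:290,250:410],(800,600),interpolation=2)[:,:,::-1])
```

```text
[ 0.6606 -0.0017  0.0668] 0.019126353260662317
lid [ 0.6599 -0.0033] cost 0.151 [('side', array([ 0.6599, -0.0033]))]
```

View pics/over.png

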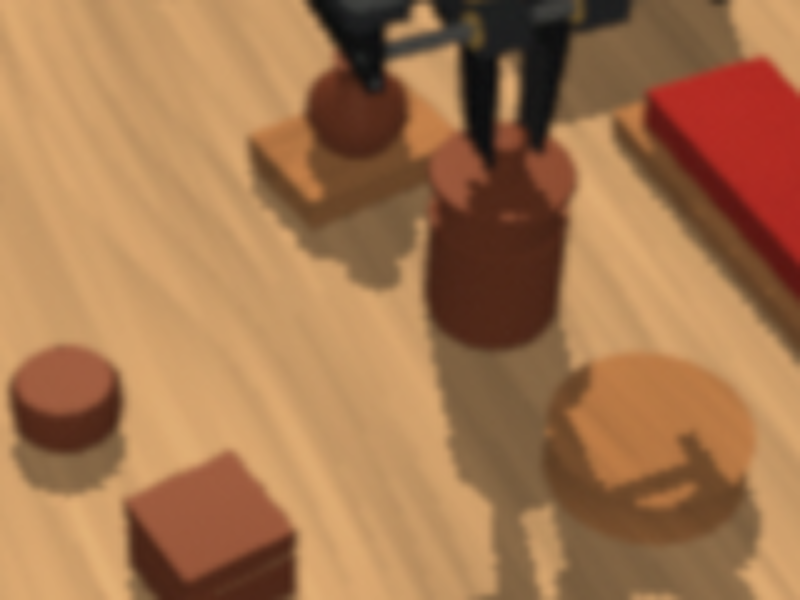

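The lid hangs level and centred over the caddy, with its disc at about (503,185) and the caddy base at (493,320). Lower 18–19 mm.

Emit:
send_rows:
  increments:
    - [-0.8,0,0,3,0]
    - [-0.8,0,0,6,0]
    - [-0.8,0,0,9,0]
    - [-0.8,0,0,12,0]
    - [-0.8,0,0,15,0]
    - [-0.8,0,0,17,0]
    - [-0.8,0,0,17,0]

```text
time_s: 18.6
tcp_pos: [0.6596, -0.0016, 0.0484]
tool_rot: [[-0.0, 1.0, -0.001], [1.0, 0.0, 0.0], [0.0, -0.001, -1.0]]
wrist_force: [0.2, 0.4, -1.1]
gripper_width: 0.0194
gripper_force: 12.0
```

Emit:
send_rows:
  increments:
    - [-0.8,0,0,0.7,0]
    - [-0.8,0,0,1.4,0]
    - [-0.8,0,0,2,0]
    - [-0.8,0,0,2,0]

```text
time_s: 19.0
tcp_pos: [0.6603, -0.0016, 0.048]
tool_rot: [[-0.0, 1.0, 0.001], [1.0, 0.0, -0.0], [-0.0, 0.001, -1.0]]
wrist_force: [-2.6, 0.8, 5.2]
gripper_width: 0.0194
gripper_force: 12.0
```

Emit:
send_rows:
  increments:
    - [0,0,0,0,0]
    - [0,0,0,0,0]
    - [0,0,0,0,0]
    - [0,0,0,0,0]
    - [0,0,0,0,0]
    - [0,0,0,-25,0]
    - [1,0,0,-55,0]
    - [1,0,0,-75,0]

```text
time_s: 19.8
tcp_pos: [0.6607, -0.0017, 0.124]
tool_rot: [[0.0, 1.0, 0.002], [1.0, -0.0, -0.0], [-0.0, 0.002, -1.0]]
wrist_force: [0.5, -0.3, 0.3]
gripper_width: 0.0585
gripper_force: 0.0
```

Emit:
send_rows:
  increments:
    - [1,35,-34,0,0]
    - [1,70,-68,0,0]
    - [1,105,-102,0,0]
    - [1,140,-136,0,0]
    - [1,175,-170,0,0]
    - [1,195,-189,0,0]
    - [1,210,-204,0,0]
    - [1,210,-204,0,0]

```text
time_s: 20.6
tcp_pos: [0.4544, 0.2098, 0.1219]
tool_rot: [[-0.003, 1.0, -0.0], [1.0, 0.003, 0.0], [0.0, -0.0, -1.0]]
wrist_force: [0.8, 0.5, -0.1]
gripper_width: 0.095
gripper_force: 0.0
```

Run:
```python
from h import *
for c in ("top","side"): im=vision.get_image(c); cv2.imwrite(f"pics/{c}2.png",im[:,:,::-1])
fit("lid",(.66,-.0016),z=.052);fit("cup",(.4552,.2098),cams=("side",))
print(sensors.state()["tcp_pos"])
```

```text
lid [ 0.6606 -0.0012] cost 0.075 [('side', array([ 0.6604, -0.0018])), ('top', array([0.6594, 0.0001]))]
cup [0.4549 0.2083] cost 0.056 [('side', array([0.4549, 0.2083]))]
[0.4567 0.2077 0.122 ]
```

View pics/side2.png

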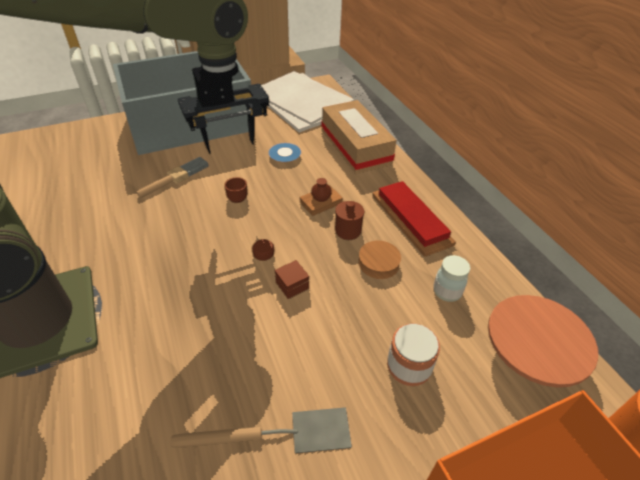

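The lid sits on the caddy at (349,220), and the case at (263,249) hasn't moved. Now the cup.

Emit:
send_rows:
  increments:
    - [1,0.5,-1,0,0]
    - [1,0.5,-1,30,0]
    - [1,0.5,-1,70,0]
    - [1,0.5,-1,105,0]
    - [1,0.5,-1,120,0]
    - [1,0.5,-1,128,0]
    - [1,0.5,-1,128,0]
    - [0,0.5,-1,128,0]
  force: 12

```text
time_s: 21.65
tcp_pos: [0.4566, 0.2093, -0.0044]
tool_rot: [[0.0, 1.0, 0.003], [1.0, -0.0, 0.001], [0.001, 0.003, -1.0]]
wrist_force: [-0.1, 0.8, -0.0]
gripper_width: 0.0913
gripper_force: 0.0
```

Emit:
send_rows:
  increments:
    - [-0.2,0,0,0,0]
    - [-0.2,0,0,0,0]
    - [-0.2,0,0,0,0]
    - [-0.2,0,0,0,0]
    - [-0.2,0,0,0,0]
    - [-0.2,0,0,0,0]
    - [-0.2,0,0,0,0]

```text
time_s: 22.35
tcp_pos: [0.455, 0.2089, -0.0057]
tool_rot: [[0.0, 1.0, -0.0], [1.0, -0.0, 0.0], [0.0, -0.0, -1.0]]
wrist_force: [-1.3, -0.4, 3.1]
gripper_width: 0.0553
gripper_force: 12.0
```

Emit:
send_rows:
  increments:
    - [-0.2,0,0,-15,0]
    - [-0.2,0,0,-45,0]
    - [-0.2,0,0,-85,0]
    - [-0.2,0,0,-120,0]
    - [-0.2,-25,17,-120,0]
    - [-0.2,-55,38,-120,0]
    - [-0.2,-87,60,-120,0]
    - [-0.2,-120,83,-120,0]

```text
time_s: 23.15
tcp_pos: [0.5384, 0.0878, 0.1135]
tool_rot: [[-0.001, 1.0, -0.0], [1.0, 0.001, -0.0], [-0.0, -0.0, -1.0]]
wrist_force: [0.5, 0.4, -0.4]
gripper_width: 0.0558
gripper_force: 12.0
```

Emit:
send_rows:
  increments:
    - [-0.2,-33,23,0,0]
    - [-0.2,-66,45,0,0]
    - [-0.2,-99,68,0,0]
    - [-0.2,-132,91,0,0]
    - [-0.2,-165,114,0,0]
    - [-0.2,-190,131,0,0]
    - [-0.2,-205.5,141.5,0,0]
    - [-0.2,-205.5,141.5,0,0]

```text
time_s: 23.95
tcp_pos: [0.6801, -0.1189, 0.1128]
tool_rot: [[0.003, 1.0, -0.001], [1.0, -0.003, -0.0], [-0.0, -0.001, -1.0]]
wrist_force: [-0.4, 1.3, -0.9]
gripper_width: 0.0553
gripper_force: 12.0
```

Emit:
send_rows:
  increments:
    - [-0.2,0,0,0,0]
    - [-0.2,0,0,25,0]
    - [-0.2,0,0,50,0]
    - [-0.2,0,0,70,0]
    - [-0.2,0,0,85,0]
    - [-0.2,0,0,85,0]
    - [-0.2,0,0,85,0]
    - [-0.2,0,0,85,0]

```text
time_s: 24.75
tcp_pos: [0.6806, -0.1167, 0.0308]
tool_rot: [[-0.0, 1.0, 0.003], [1.0, 0.0, -0.001], [-0.001, 0.003, -1.0]]
wrist_force: [-0.1, 0.3, -2.0]
gripper_width: 0.0554
gripper_force: 12.0
```

Emit:
send_rows:
  increments:
    - [-0.2,0,0,0,0]
    - [-0.2,0,0,3,0]
    - [-0.2,0,0,6,0]
    - [-0.2,0,0,8,0]
    - [-0.2,0,0,8,0]
    - [-0.2,0,0,8,0]

```text
time_s: 25.35
tcp_pos: [0.6794, -0.1166, 0.0207]
tool_rot: [[0.0, 1.0, -0.0], [1.0, -0.0, 0.0], [0.0, -0.0, -1.0]]
wrist_force: [0.2, 0.4, -0.0]
gripper_width: 0.0554
gripper_force: 12.0
```

Emit:
send_rows:
  increments:
    - [-0.2,0,0,0.7,0]
    - [-0.2,0,0,1.5,0]
    - [-0.2,0,0,1.8,0]
    - [-0.2,0,0,1.8,0]

```text
time_s: 25.75
tcp_pos: [0.6796, -0.1167, 0.0194]
tool_rot: [[0.0, 1.0, 0.0], [1.0, -0.0, -0.0], [-0.0, 0.0, -1.0]]
wrist_force: [-0.1, 0.1, 0.1]
gripper_width: 0.0552
gripper_force: 12.0
```

Emit:
send_rows:
  increments:
    - [-0.2,0,0,0.4,0]
    - [-0.2,0,0,0.8,0]
    - [-0.2,0,0,0.8,0]

```text
time_s: 26.05
tcp_pos: [0.6797, -0.1167, 0.0193]
tool_rot: [[-0.0, 1.0, 0.0], [1.0, 0.0, -0.0], [-0.0, 0.0, -1.0]]
wrist_force: [-2.4, -0.2, 4.9]
gripper_width: 0.0558
gripper_force: 12.0
```

Seated. Release, rise, then go to the box at (0.483,-0.1035).

Emit:
send_rows:
  increments:
    - [1,0,0,0,0]
    - [1,0,0,0,0]
    - [1,0,0,0,0]
    - [1,0,0,0,0]
    - [1,0,0,0,0]
    - [1,0,0,-30,0]
    - [1,0,0,-65,0]
    - [1,0,0,-100,0]

```text
time_s: 26.85
tcp_pos: [0.679, -0.1165, 0.1188]
tool_rot: [[0.0, 1.0, -0.001], [1.0, -0.0, 0.0], [0.0, -0.001, -1.0]]
wrist_force: [0.4, -0.3, 0.1]
gripper_width: 0.0951
gripper_force: 0.0
```

Emit:
send_rows:
  increments:
    - [1,3,-40,0,-0.09]
    - [1,6,-80,0,-0.176]
    - [1,9,-120,0,-0.176]
    - [1,11,-160,0,-0.176]
    - [1,13,-185,0,-0.176]
    - [1,13,-196.5,0,-0.176]
    - [1,13,-196.5,0,-0.176]
    - [1,13,-196.5,0,-0.176]

```text
time_s: 27.65
tcp_pos: [0.484, -0.1039, 0.1189]
tool_rot: [[-0.175, 0.985, 0.002], [0.985, 0.175, -0.0], [-0.001, 0.001, -1.0]]
wrist_force: [0.3, -0.3, 0.4]
gripper_width: 0.0952
gripper_force: 0.0
```

Run:
```python
from h import *
for c in ("top","side"): im=vision.get_image(c); cv2.imwrite(f"pics/{c}3.png",im[:,:,::-1])
fit("cup",(.6797,-.1162),z=.025);fit("box",(.483,-.1035),[.17],cams=("side",))
print(sensors.state()["tcp_pos"],sensors.state()["tool_rot"])
```

```text
cup [ 0.68   -0.1151] cost 0.092 [('side', array([ 0.6808, -0.117 ])), ('top', array([ 0.6792, -0.1147]))]
box [ 0.4828 -0.1047  0.1624] cost 0.038 [('side', array([ 0.4828, -0.1047]))]
[ 0.4837 -0.1037  0.1183] [[-0.1753  0.9845 -0.0002]
 [ 0.9845  0.1753  0.0001]
 [ 0.0001 -0.0001 -1.    ]]
```

Emit:
send_rows:
  increments:
    - [1,0,0,35,0]
    - [1,0,0,75,0]
    - [1,0,0,105,0]
    - [1,0,0,120,0]
    - [1,0,0,127,0]
    - [1,0,0,127,0]
    - [1,0,0,127,0]
    - [0,0,0,127,0]
  force: 15

```text
time_s: 28.7
tcp_pos: [0.4843, -0.104, -0.0072]
tool_rot: [[-0.175, 0.985, 0.003], [0.985, 0.175, -0.001], [-0.001, 0.002, -1.0]]
wrist_force: [0.1, 0.1, 1.0]
gripper_width: 0.0911
gripper_force: 0.0
```

Emit:
send_rows:
  increments:
    - [-0.2,0,0,0,0]
    - [-0.2,0,0,0,0]
    - [-0.2,0,0,0,0]
    - [-0.2,0,0,0,0]
    - [-0.2,0,0,0,0]
    - [-0.2,0,0,0,0]
    - [-0.2,0,0,0,0]

```text
time_s: 29.4
tcp_pos: [0.4829, -0.1036, -0.0086]
tool_rot: [[-0.175, 0.985, -0.0], [0.985, 0.175, 0.0], [0.0, -0.0, -1.0]]
wrist_force: [-1.7, -0.3, 1.2]
gripper_width: 0.0519
gripper_force: 15.0
```

Emit:
send_rows:
  increments:
    - [-0.2,0,0,-15,0]
    - [-0.2,0,0,-45,0]
    - [-0.2,0,0,-80,0]
    - [-0.2,0,0,-100,0.06]
    - [-0.2,0,0,-100,0.12]
    - [-0.2,0,0,-100,0.176]
    - [-0.2,0,0,-100,0.176]

```text
time_s: 30.1
tcp_pos: [0.4827, -0.1035, 0.0911]
tool_rot: [[-0.0, 1.0, -0.0], [1.0, 0.0, 0.0], [0.0, -0.0, -1.0]]
wrist_force: [0.0, 0.1, -1.9]
gripper_width: 0.0522
gripper_force: 15.0
```

Emit:
send_rows:
  increments:
    - [-0.2,20,2,0,0]
    - [-0.2,55,5,0,0]
    - [-0.2,95,8,0,0]
    - [-0.2,135,11,0,0]
    - [-0.2,175,14,0,0]
    - [-0.2,215,17,0,0]
    - [-0.2,255,20,0,0]
    - [-0.2,295,23,0,0]

```text
time_s: 30.9
tcp_pos: [0.5055, 0.1929, 0.0907]
tool_rot: [[-0.002, 1.0, -0.001], [1.0, 0.002, -0.0], [-0.0, -0.001, -1.0]]
wrist_force: [0.9, 0.7, -0.9]
gripper_width: 0.0518
gripper_force: 15.0
```

Emit:
send_rows:
  increments:
    - [-0.2,40,3,0,0]
    - [-0.2,80,6,0,0]
    - [-0.2,115,8,0,0]
    - [-0.2,135,9,0,0]
    - [-0.2,142.5,10,0,0]
    - [-0.2,142.5,10,0,0]
    - [-0.2,142.5,10,0,0]
    - [-0.2,142.5,10,0,0]

```text
time_s: 31.7
tcp_pos: [0.5161, 0.3325, 0.0912]
tool_rot: [[0.001, 1.0, -0.0], [1.0, -0.001, -0.001], [-0.001, -0.0, -1.0]]
wrist_force: [0.2, -0.7, -1.0]
gripper_width: 0.0517
gripper_force: 15.0
```

Emit:
send_rows:
  increments:
    - [-0.2,0,0,25,0]
    - [-0.2,0,0,55,0]
    - [-0.2,0,0,80,0]
    - [-0.2,0,0,92,0]
    - [-0.2,0,0,96,0]
    - [-0.2,0,0,96,0]
    - [-0.2,0,0,96,0]
    - [-0.2,0,0,96,0]

```text
time_s: 32.5
tcp_pos: [0.5172, 0.3345, -0.0029]
tool_rot: [[0.0, 1.0, 0.003], [1.0, -0.0, 0.001], [0.001, 0.003, -1.0]]
wrist_force: [-0.6, -0.1, -1.6]
gripper_width: 0.0519
gripper_force: 15.0
```

Emit:
send_rows:
  increments:
    - [-0.2,0,0,1,0]
    - [-0.2,0,0,2,0]
    - [-0.2,0,0,3,0]
    - [-0.2,0,0,4,0]
    - [-0.2,0,0,4,0]
    - [-0.2,0,0,4,0]

```text
time_s: 33.1
tcp_pos: [0.5161, 0.3339, -0.0086]
tool_rot: [[-0.0, 1.0, 0.0], [1.0, 0.0, 0.0], [0.0, 0.0, -1.0]]
wrist_force: [0.8, -0.3, -1.8]
gripper_width: 0.0519
gripper_force: 15.0
```

Emit:
send_rows:
  increments:
    - [-0.2,0,0,0.5,0]
    - [-0.2,0,0,1,0]
    - [-0.2,0,0,1,0]
    - [-0.2,0,0,1,0]

```text
time_s: 33.5
tcp_pos: [0.5161, 0.3339, -0.0086]
tool_rot: [[-0.0, 1.0, -0.0], [1.0, 0.0, -0.0], [-0.0, -0.0, -1.0]]
wrist_force: [-3.6, -1.2, 5.9]
gripper_width: 0.0521
gripper_force: 15.0
```

Seated. Release, rise, and back off toward the robot for a final check.

Emit:
send_rows:
  increments:
    - [1,0,0,0,0]
    - [1,0,0,0,0]
    - [1,0,0,0,0]
    - [1,0,0,0,0]
    - [1,0,0,0,0]
    - [1,0,0,-30,0]
    - [1,0,0,-75,0]
    - [1,0,0,-120,0]

```text
time_s: 34.3
tcp_pos: [0.5151, 0.3334, 0.1106]
tool_rot: [[0.0, 1.0, -0.002], [1.0, -0.0, -0.001], [-0.001, -0.002, -1.0]]
wrist_force: [0.3, 1.2, 0.8]
gripper_width: 0.0949
gripper_force: 0.0
```

Emit:
send_rows:
  increments:
    - [1,0,-40,-20,0]
    - [1,0,-80,-40,0]
    - [1,0,-120,-60,0]
    - [1,0,-150,-60,0]
    - [1,0,-150,-60,0]
    - [1,0,-150,-60,0]
    - [1,0,-150,-60,0]
    - [1,0,-150,-60,0]

```text
time_s: 35.1
tcp_pos: [0.3668, 0.3336, 0.1699]
tool_rot: [[0.001, 1.0, -0.001], [1.0, -0.001, -0.001], [-0.001, -0.001, -1.0]]
wrist_force: [0.1, 0.4, -0.4]
gripper_width: 0.095
gripper_force: 0.0
```

Run:
```python
from h import *
for c in ("top","side"): im=vision.get_image(c); cv2.imwrite(f"pics/{c}4.png",im[:,:,::-1])
fit("box",(.516,.334),[0]);fit("lid",(.66,0),z=.052);fit("cup",(.68,-.116),z=.025);fit("case",(.457,.0076));fit("dish",(.627,.334))
a=cv2.imread("pics/top4.png")[130:350,120:480];b=cv2.imread("pics/side4.png")[110:330,180:480]
cv2.imwrite("pics/end.png",np.vstack([cv2.resize(a,(490,299)),cv2.resize(b,(490,299))]))
```

```text
box [ 0.5161  0.3353 -0.0273] cost 0.064 [('side', array([0.5164, 0.3336])), ('top', array([0.5154, 0.3355]))]
lid [ 0.6596 -0.0017] cost 0.071 [('side', array([ 0.6597, -0.0041])), ('top', array([ 0.6591, -0.0004]))]
cup [ 0.6799 -0.1156] cost 0.077 [('side', array([ 0.6807, -0.1173])), ('top', array([ 0.6788, -0.1146]))]
case [0.4559 0.0067] cost 0.117 [('side', array([0.4559, 0.0067])), ('top', array([0.456 , 0.0071]))]
dish [0.6274 0.3348] cost 0.071 [('side', array([0.6275, 0.3325])), ('top', array([0.6268, 0.336 ]))]
```

View pics/end.png

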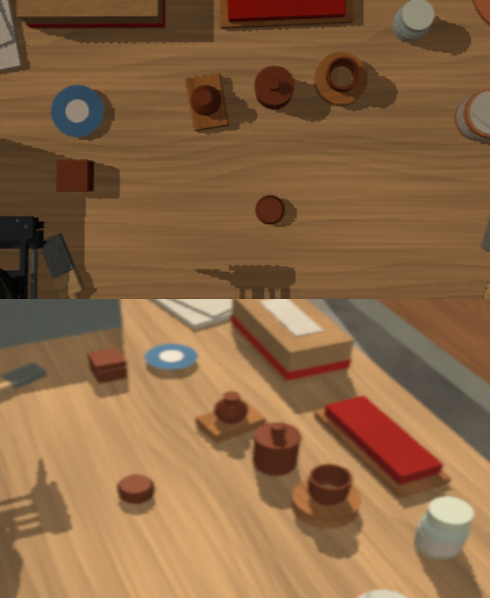

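The final view shows everything in place: lidded caddy at (275,87), cup on the stand at (341,77), box at (74,176) in front of the dish at (77,110), and the case unmoved at (270,209).

```bash
python3 -c "
from bench import env;print(env.finish_job())"
```

```text
the job is handed in; nothing more can be done
None
```

I handed the job in at about 35 s: the lidded caddy stands midway between the stands, the cup is centred on the round stand, the box is 111 mm in front of the dish, and the case is where it was, all within about 2 mm by the final camera fit.

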